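Set and lock the brazing positioner

TASK

With the fingertips, push the post on the positioner's dial round until the dial's index mark lines up with the one long line of the scale; then push the brake's upright tab fully home towards the dial, so that the setting is locked. Push gently, do not grip or lift anything: the copper fitting stays standing on the dial, and the things lying about stay where they are.

Things in the scene. Friction and masses are not known exactly. Their poses are not given: they have to be found in the camera images.
- positioner: Fixed brazing positioner: round base 250 mm across, 45 mm high, with a scale ring; on it a steel dial (190 mm across, top face 62 mm above the bench) turns about the vertical axis. Origin: on that axis at bench level; x points to the target line, y to the brake, whose guide block (60 mm wide, 45 mm high) reaches out to 185 mm from the axis.
- dial (a joint): Angle of the dial in rad, positive anticlockwise seen from above; 0 when the index mark lines up with the target line. It can turn from -0.5 to 2.6, starts between 0.8 and 2.0, and stays where it is left: about 2 N at the post turns it.
- index_mark (a point): Outer end of the dial's index mark, the only line on the dial: black, 5 mm wide and 34 mm long, radial, running out to the dial's rim. The point lies on the dial's top face at the rim, 95 mm from the axis.
- target_line (a point): The target scale line: the one long line (26 mm) among the 10 mm lines engraved every 10 degrees on the fixed scale ring. The point lies directly over its inner end, 95 mm from the axis, at the height of the dial's top face, so it coincides with index_mark when the two line up.
- post_top (a point): Centre of the top of the dial's turning post, an upright steel pin 14 mm in diameter standing 41 mm above the dial's top face, 75 mm from the axis, opposite the index mark (this point is 103 mm above the bench). Pushing it sideways, round the axis, turns the dial.
- brake (a joint): Travel of the brake slide in m: 0 fully out, 0.020 fully home with its shoe against the dial's rim, where it meets a hard stop; starts between 0 and 0.004. It slides along the positioner's -y, towards the axis, against about 2.5 N of friction, and stays where it is left.
- brake_tab (a point): Upper edge, in the middle, of the outer face of the brake's upright tab: a steel plate 36 mm wide and 12 mm thick, standing 51 mm above its guide block (this point is 96 mm above the bench, and 162 mm from the axis when the brake is out). The outer face looks along the positioner's +y; pushing on it sends the brake home.
- fitting: Copper reducer standing loose on the centre of the dial: 42 mm across at the foot, 48 mm high, 0.15 kg. Origin: centre of its underside. It rides round with the dial and is to be left standing there.
- elbow: Loose copper elbow, 22 mm tube, about 70 mm each way, lying beside the positioner (bystander). Origin: at bench level, at the centre of its bend.
- flux_jar: Jar 48 mm across, 55 mm high, standing beside the brake (bystander). Origin: centre of its underside.
- tube: Copper tube 22 mm across, 180 mm long, lying on the bench (bystander). Origin: below its middle at bench level; x along it.
- wrench: Wrench 190 mm long lying on the bench (bystander). x along it.
- brush: Brush 170 mm long lying on the bench (bystander). x along it.
- collar: Brass ring 48 mm across, 25 mm high, on the bench (bystander). Origin: centre of its underside.
- can: Aluminium can 60 mm across, 110 mm high, standing on the bench (bystander). Origin: centre of its underside.
There are look-alikes about, which are no part of the job. Leave any pink or yellow look-alike of the fitting alone.

How it is judged:
By the outcome, as a careful person would: the job done as asked, in the order asked, and still so for the second after the job is handed in, with the robot touching nothing.
It also fails if it takes over 59 s, if anything falls off the work surface, if the arm or the gripper's body presses on something with over 40 N, if the wrist force passes 120 N, or if a joint passes its speed limit or range.

ROBOT

A 6-joint arm with a two-finger parallel gripper is mounted at the origin on the work surface. World frame = base frame: x ahead of the robot, y to its left, z up, the work surface at z = 0. Lengths are in mm, angles in degrees, forces in N, time in s.
With the tool pointing down it reaches from about 300 to 850 mm from the base axis. Payload 4.2 kg.
Tool frame: the origin (TCP) lies on the centre line of the jaws, within the pads' length; the fingertips stand 14 mm ahead of it and the grasp point (between the pads) lies 5 mm behind it; z points along the fingers, y is the line along which they close (so a half turn about z gives the same grasp; the last joint's range is limited). The gripper opens to 91 mm and grips with 3 to 60 N. Pads are 32 mm wide; open, the fingers measure 118 mm over their backs; the gripper's body (76 mm by 178 mm) begins 60 mm behind the grasp point.
Start: joints at [-71.963, 18.312, 89.639, -0, 72.044, -1.146], TCP at [188.938, -543.09, 201.876] pointing down, gripper open.
Joint ranges: [-177.97, 177.97], [-48.28, 115.42], [12.27, 149.76], [-77.06, 257.06], [2.81, 150.46], [-146.56, 146.56]. Speed limits (degrees/s): [147.25, 147.25, 180, 180, 180, 180].

INTERFACE

Orientations are given as [roll, pitch, yaw] about the fixed x, y, z axes, in that order (R = Rz(yaw) Ry(pitch) Rx(roll)).
In Python, from workcell import env gives the robot as it stands.
- The arm moves only by the tool arm_command, never from a script. Its argument "motion" is a list of rows, each an object with "offset": the shift along the tool's x, y, z in m, a list of three; "spin": the turn about the tool's z in rad. In form: [{"offset": [tx, ty, tz], "spin": spin}, ...]. A call has 1 to 5 rows; each row shifts and turns the commanded pose from where the row before left it, along the tool's axes as they then stand; what a row does not reach is not made up. A row lasts 1/8 s, in which the tool goes at most 62.5 mm and 10.7 degrees, less where a joint would pass 70% of its speed; a pose out of reach is approached as far as the arm can. A call with a gripper value outside its range is refused whole. "jaw" is the finger opening in m, from 0 to 0.0912, set as the call begins (left out, the last holds). The fingers move at their own pace and stop on an object; "newtons" is the grip in N (left out, the last holds). Time passes only in rows, so rows that do not move let the fingers close. It gives the time, the measured TCP pose, the force, the opening and the grip force at its end, in the units of the state.
- env.state(): the state, without advancing time (a new reading comes with each control period).
- env.grab_frame(name): name is "scene" or "top"; returns (picture, depth): 384x512x3 uint8, blue, green, red; 384x512 float32, mm along the optical axis (not along the pixel's ray), 0 where there is no reading.
- env.camera_model(name): a dict with "fx", "fy", "cx", "cy" (pixels), "eye" and "rotation" of the camera in the world. Camera axes: x right, y down, z forward; pixel columns grow to the right and rows downward; lengths in mm; the calibration is good to about 2 mm. A picture is of the moment at which its call begins. camera_model takes no time and is no camera call.
- env.job_done(): hands the job in; it is judged then, once.
Trained networks look in the newest picture that a camera, given by its name, has taken for a name from the list of things; names that differ only in an ending like _2 or _b are one class to them, and where a whole thing is asked for, a point or a joint stands for the part that bears it (a point fixed in the world has none). Each returns a list of dicts, best first, with "score" (0 to 1); they miss things now and then, are a little off and sometimes report something else, mostly with a low value. They report only what shows in the picture. A call takes as long as a camera call. They do not tell look-alikes from the thing itself.
- env.boxes_of(camera, target): "bbox" ([left, top, right, bottom] in pixels, round what is visible of it).
- env.pinpoint(camera, target): "location" ([column, row] in pixels: a listed point, or the origin of a listed thing).
The state is a dict: "time_s": time; "qpos": joint angles; "qvel": joint speeds; "effort": joint torques, N m; "ee_pos": TCP position; "ee_rot": TCP orientation; "force": force on the tool from outside, world axes, zero at the start; "torque": the same for the moment, N m; "gripper_width": finger opening in mm; "gripper_force": force on a finger pad.
Only numpy, scipy, OpenCV 4.12 (cv2) and the standard library are available. Lean on these libraries where they do the work, as an engineer would, in place of code of your own. Each camera call takes 0.05 s, during which the arm holds its last target. There are 200 camera calls.

## Working session

There is one attempt and no reset: what is moved stays moved. The work goes in short steps, Python scripts to look and compute and a tool call to move; the robot and the scene stay as the last step left them, time stands still between calls to the robot, and variables do not carry over. Pictures are saved under pics/ and viewed, at most 10 in all, crops included, and the job is handed in when it is done.

Besides the shell and the picture viewer there is one more tool, called by a JSON object that holds its "name" and its "arguments". arm_command: Moves the arm, as the interface text tells. Its arguments: {"type":"object","properties":{"motion":{"type":"array"},"jaw":{"type":"number"},"newtons":{"type":"number"}},"required":["motion"]}

```bash
mkdir -p pics
cat > h.py <<'E'
import numpy as np, cv2
from workcell import env
def ray(cam,uv,z):
    m=env.camera_model(cam);R=np.array(m["rotation"]).reshape(3,3);e=np.array(m["eye"])
    d=R@np.array([(uv[0]-m["cx"])/m["fx"],(uv[1]-m["cy"])/m["fy"],1]);return e+d*(z-e[2])/d[2]
def pp(cam,t,z,n=2):
    for r in env.pinpoint(cam,t)[:n]: print(cam,t,round(r["score"],2),np.round(r["location"],1),np.round(ray(cam,r["location"],z)[:2],1))
E
python3 - <<'E'
from h import *
for c in("top","scene"):
    p,d=env.grab_frame(c);cv2.imwrite(f"pics/{c}0.png",p)
    m=env.camera_model(c);print(c,m["eye"],np.round(m["rotation"],2).tolist(),m["fx"])
    for t,z in(("positioner",0),("index_mark",62),("target_line",62),("post_top",103),("brake_tab",96),("fitting",62),("flux_jar",0),("can",0)): pp(c,t,z)
s=env.state();print(s)
E
```

```text
top [ 357.43421156   -4.68724895 1546.97403425] [-173.6, 0.74, -88.86] 448.1762447037168Traceback (most recent call last):
  File "<stdin>", line 5, in <module>
  File "h.py", line 7, in pp
    for r in env.pinpoint(cam,t)[:n]: print(cam,t,round(r["score"],2),np.round(r["location"],1),np.round(ray(cam,r["location"],z)[:2],1))
                                                                                                         ~~~^^^^^^^^^^^^^^^^^^^^^
  File "h.py", line 4, in ray
    m=env.camera_model(cam);R=np.array(m["rotation"]).reshape(3,3);e=np.array(m["eye"])
                              ~~~~~~~~~~~~~~~~~~~~~~~~~~~~~~~^^^^^
ValueError: cannot reshape array of size 3 into shape (3,3)
```

View pics/top0.png

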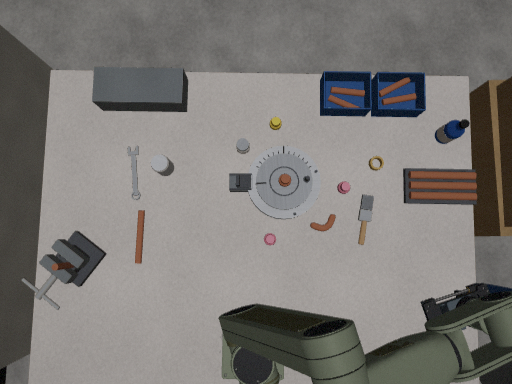

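The top view shows the dial at about (284,181) and the brake at about (240,182), left of it. The index mark points left, the post is at about (307,179), and the long line is near (284,150). The camera rotation is given as roll, pitch, yaw, so I'll fix the helper.

```bash
sed -i 's/R=np.array(m\["rotation"\]).reshape(3,3)/R=Rotation.from_euler("xyz",m["rotation"],degrees=True).as_matrix()/; 1i from scipy.spatial.transform import Rotation' h.py
python3 - <<'E'
from h import *
for c in("top","scene"):
    p,d=env.grab_frame(c);cv2.imwrite(f"pics/{c}1.png",p)
    m=env.camera_model(c);print(c,m["eye"],m["rotation"],m["fx"])
    if c=="top": cv2.imwrite("pics/topcrop.png",cv2.resize(p[120:240,210:370],None,fx=5,fy=5,interpolation=cv2.INTER_CUBIC))
    for t,z in(("positioner",0),("index_mark",62),("target_line",62),("post_top",103),("brake_tab",96),("fitting",62),("flux_jar",0)): pp(c,t,z)
s=env.state();print(s["time_s"],s["ee_pos"],s["ee_rot"],s["force"])
E
```

```text
top [ 357.43421156   -4.68724895 1546.97403425] [-173.60460277    0.73998077  -88.86275695] 448.1762447037168
top positioner 0.95 [282.7 183.3] [551.3 -92.9]
top positioner 0.72 [232.1 179.7] [560.7  83.4]
top index_mark 0.94 [256.5 183. ] [542.9  -1.9]
top index_mark 0.24 [133.3 174.8] [563.1 412.1]
top target_line 0.9 [287.1 154.4] [ 641.6 -102.9]
top target_line 0.69 [283.2 179.6] [556.  -90.9]
top post_top 0.91 [306.4 180.2] [ 549.9 -163.7]
top brake_tab 0.56 [234.2 177.5] [555.5  71.2]
top brake_tab 0.43 [372.8 161.9] [ 615.1 -380.7]
top fitting 0.69 [284.4 180.4] [553.4 -94.9]
top fitting 0.69 [274.2 126. ] [738.4 -58.3]
top flux_jar 0.51 [244.8 150.3] [665.5  41.3]
scene [1125.54398573 -596.95566126  831.44293193] [-131.55073333    0.31296608   45.27842269] 407.8780579811141
scene positioner 0.85 [245.6 230.6] [549.  -89.1]
scene positioner 0.35 [349.2 173.6] [603.5 315.4]
scene index_mark 0.88 [269.8 199.2] [553.5   1. ]
scene target_line 0.58 [269.6 235.2] [646.3 -94.9]
scene post_top 0.93 [224.1 221.2] [ 559.7 -168.1]
scene brake_tab 0.74 [289.6 177.3] [555.1  78.6]
scene fitting 0.72 [311.4 268.5] [ 787.8 -100.4]
scene fitting 0.7 [180.4 274.7] [ 586.  -327.4]
scene flux_jar 0.87 [309.9 230.4] [673.9  36.8]
0.9 [ 188.9536029  -543.08769978  201.89367065] [ 1.79993674e+02 -6.34564222e-04  1.91813584e+01] [-0.37195692  0.48726378 -0.54627121]
```

View pics/topcrop.png

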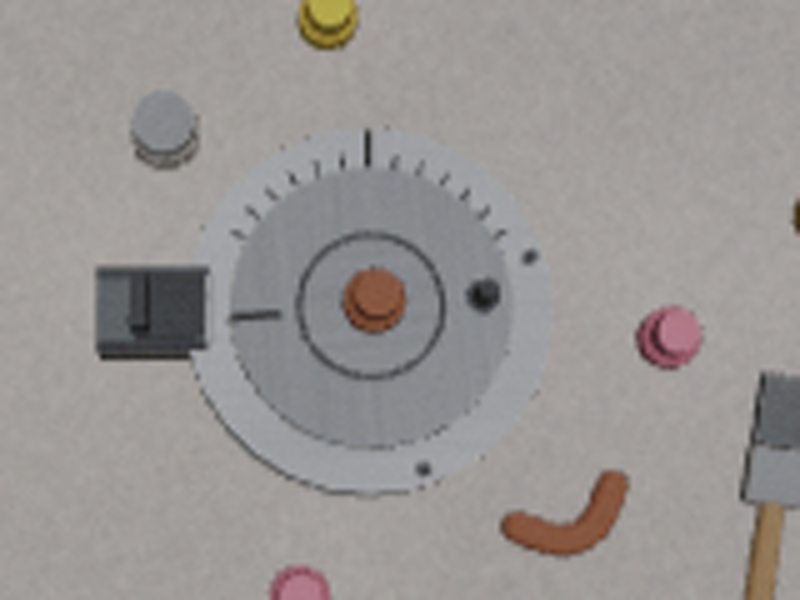

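View pics/scene1.png

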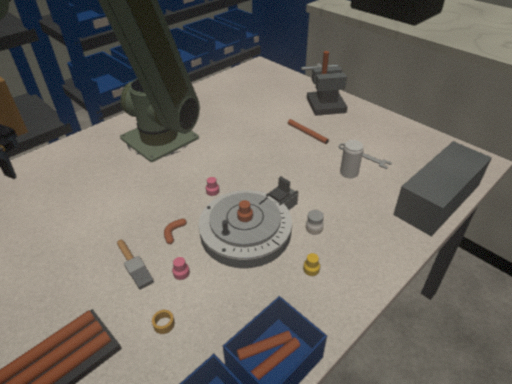

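The top crop shows the dial centre at about (371,308), the long line's inner end at (367,165), the index rim end at (230,317) and the post top at (485,287). The scene view agrees with this layout: the brake is on the +y side, and the post has to be swept clockwise for about 90°.

Run:
```python
from h import *
c=lambda x,y:(x/5+210-.4,y/5+120-.4)
P={k:ray("top",c(*u),z)[:2] for k,u,z in(("axis",(371.5,307.5),62),("target",(367,165),62),("index",(230,318),62),("idxin",(281,314),62),("post",(485,287),103),("tabL",(134,273),96),("tabR",(134,330),96),("tabR2",(150,330),96))}
for k,v in P.items():
    d=v-P["axis"];print(k,np.round(v,1),"r",round(np.hypot(*d),1),"ang",round(np.degrees(np.arctan2(d[1],d[0])),1))
```

```text
axis [551.  -93.2] r 0.0 ang 0.0
target [647.5 -89.1] r 96.6 ang 2.5
index [542.2   1. ] r 94.7 ang 95.3
idxin [545.5 -32.9] r 60.6 ang 95.2
post [ 560.4 -164.3] r 71.6 ang -82.4
tabL [566.5  64.3] r 158.3 ang 84.4
tabR [528.9  63.4] r 158.2 ang 98.0
tabR2 [529.1  52.9] r 147.8 ang 98.5
```

{"name": "arm_command", "arguments": {"motion": [{"offset": [0.0472, -0.0234, 0], "spin": 0}, {"offset": [0.0472, -0.0234, 0], "spin": 0}, {"offset": [0.0472, -0.0234, 0], "spin": 0}, {"offset": [0.0472, -0.0234, 0], "spin": 0}, {"offset": [0.0472, -0.0234, 0], "spin": 0}], "jaw": 0.038}}

```text
time_s: 1.52
ee_pos: [374.5, -353.8, 202.1]
ee_rot: [180.0, -0.0, 19.2]
force: [1.2, 0.5, -0.1]
gripper_width: 44.0
gripper_force: 0.0
```

{"name": "arm_command", "arguments": {"motion": [{"offset": [0.0472, -0.0234, 0], "spin": 0}, {"offset": [0.0472, -0.0234, 0], "spin": 0}, {"offset": [0.0472, -0.0234, 0], "spin": 0}, {"offset": [0.0472, -0.0234, 0], "spin": 0}, {"offset": [0.0472, -0.0234, 0], "spin": 0}]}}

```text
time_s: 2.15
ee_pos: [559.0, -165.7, 202.0]
ee_rot: [180.0, -0.0, 19.2]
force: [0.2, 0.1, -0.1]
gripper_width: 37.8
gripper_force: 0.0
```

{"name": "arm_command", "arguments": {"motion": [{"offset": [0, 0, 0], "spin": -0.165}, {"offset": [0, 0, 0], "spin": -0.165}, {"offset": [0, 0, 0], "spin": -0.165}, {"offset": [0, 0, 0], "spin": -0.165}]}}

```text
time_s: 2.65
ee_pos: [557.9, -166.9, 201.8]
ee_rot: [180.0, 0.0, 57.3]
force: [0.1, 0.5, -0.8]
gripper_width: 38.0
gripper_force: 0.0
```

{"name": "arm_command", "arguments": {"motion": [{"offset": [0, 0, 0], "spin": -0.165}, {"offset": [0, 0, 0], "spin": -0.165}, {"offset": [0, 0, 0], "spin": -0.165}, {"offset": [0, 0, 0], "spin": -0.165}, {"offset": [0, 0, 0], "spin": 0}]}}

```text
time_s: 3.28
ee_pos: [557.9, -167.0, 201.9]
ee_rot: [180.0, 0.0, 94.7]
force: [-0.4, 0.3, -0.4]
gripper_width: 37.7
gripper_force: 0.0
```

{"name": "arm_command", "arguments": {"motion": [{"offset": [0, 0, 0.03], "spin": 0}, {"offset": [0, 0, 0.03], "spin": 0}, {"offset": [0, 0, 0.018], "spin": 0}, {"offset": [0, 0, 0.008], "spin": 0}, {"offset": [0, 0, 0.006], "spin": 0}]}}

```text
time_s: 3.9
ee_pos: [558.2, -167.1, 109.9]
ee_rot: [180.0, 0.0, 94.7]
force: [-0.7, 0.0, -0.5]
gripper_width: 37.6
gripper_force: 0.0
```

{"name": "arm_command", "arguments": {"motion": [{"offset": [0, 0, 0.01], "spin": 0}, {"offset": [0, 0, 0.01], "spin": 0}, {"offset": [0, 0, 0], "spin": 0}]}}

```text
time_s: 4.28
ee_pos: [557.3, -166.8, 89.0]
ee_rot: [-179.9, -0.0, 94.8]
force: [-0.4, -1.1, 0.9]
gripper_width: 38.2
gripper_force: 0.0
```

{"name": "arm_command", "arguments": {"motion": [{"offset": [0.0002, -0.0037, 0], "spin": 0.05}, {"offset": [0.0002, -0.0037, 0], "spin": 0.05}, {"offset": [0.0002, -0.0037, 0], "spin": 0.05}, {"offset": [0.0002, -0.0037, 0], "spin": 0.05}, {"offset": [0.0002, -0.0037, 0], "spin": 0.05}]}}

```text
time_s: 4.9
ee_pos: [540.7, -165.9, 90.5]
ee_rot: [179.8, 0.0, 80.4]
force: [2.4, -0.5, -1.0]
gripper_width: 37.6
gripper_force: 1.1
```

{"name": "arm_command", "arguments": {"motion": [{"offset": [0.0004, -0.0074, 0], "spin": 0.1}, {"offset": [0.0004, -0.0074, 0], "spin": 0.1}, {"offset": [0.0004, -0.0074, 0], "spin": 0.1}, {"offset": [0.0004, -0.0074, 0], "spin": 0.1}, {"offset": [0.0004, -0.0074, 0], "spin": 0.1}]}}

```text
time_s: 5.52
ee_pos: [506.0, -150.7, 90.3]
ee_rot: [179.9, -0.0, 51.6]
force: [1.3, -0.1, 0.6]
gripper_width: 38.3
gripper_force: 0.0
```

{"name": "arm_command", "arguments": {"motion": [{"offset": [0.0004, -0.0074, 0], "spin": 0.1}, {"offset": [0.0004, -0.0074, 0], "spin": 0.1}, {"offset": [0.0004, -0.0074, 0], "spin": 0.1}, {"offset": [0.0004, -0.0074, 0], "spin": 0.1}, {"offset": [0.0004, -0.0074, 0], "spin": 0.1}]}}

```text
time_s: 6.15
ee_pos: [483.9, -121.5, 90.3]
ee_rot: [180.0, -0.0, 23.0]
force: [-0.0, 0.2, -0.2]
gripper_width: 37.9
gripper_force: 0.0
```

{"name": "arm_command", "arguments": {"motion": [{"offset": [0.0003, -0.0052, 0], "spin": 0.07}, {"offset": [0.0003, -0.0052, 0], "spin": 0.07}, {"offset": [0.0003, -0.0052, 0], "spin": 0.07}, {"offset": [0.0002, -0.0044, 0], "spin": 0.06}, {"offset": [0.0001, -0.003, 0], "spin": 0.04}]}}

```text
time_s: 6.78
ee_pos: [478.7, -99.1, 90.3]
ee_rot: [180.0, -0.1, 5.3]
force: [0.0, -0.6, -1.4]
gripper_width: 37.9
gripper_force: 0.0
```

Run:
```python
from h import *
ims=[]
for c,(x,y) in(("top",(244,130)),("scene",(195,175))):
    p,d=env.grab_frame(c);ims.append(cv2.resize(p[y:y+90,x:x+100],None,fx=4,fy=4,interpolation=cv2.INTER_CUBIC))
    for t,z in(("index_mark",62),("target_line",62),("post_top",103)): pp(c,t,z,1)
cv2.imwrite("pics/a.png",np.hstack(ims));print(env.state()["ee_pos"],env.state()["ee_rot"])
```

```text
top index_mark 0.89 [253.4 179.5] [554.5   8.6]
top target_line 0.9 [283.7 153.7] [643.8 -91.5]
top post_top 0.63 [310.8 182.3] [ 543.3 -178. ]
scene index_mark 0.77 [269.4 205. ] [569.  -16.4]
scene target_line 0.66 [270.9 234.5] [647.  -90.9]
scene post_top 0.71 [223.2 219.9] [ 554.8 -166.7]
[478.54794958 -99.34646897  89.90856676] [ 1.7999063e+02 -1.2590970e-02  5.4356635e+00]
```

View pics/a.png

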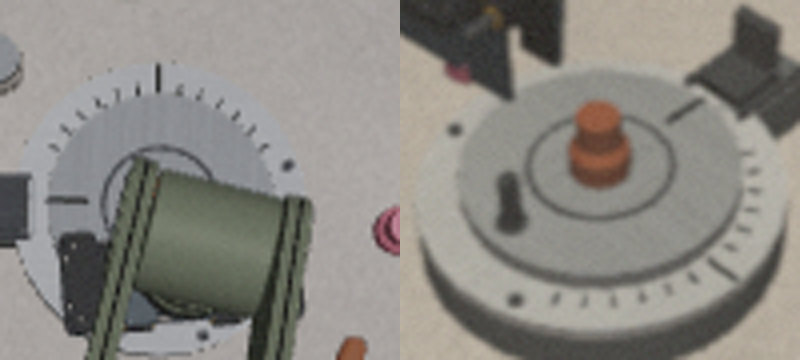

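The dial hardly moved: the post still stands at scene pixel (222,219) and the index is still near the brake. Both fingertips show at about (222,199) and (235,190), so I'll check where they really are.

Run:
```python
from h import *
p,d=env.grab_frame("scene");m=env.camera_model("scene");R=Rotation.from_euler("xyz",m["rotation"],degrees=True).as_matrix()
W=lambda u,v:np.array(m["eye"])+R@(np.array([(u-m["cx"])/m["fx"],(v-m["cy"])/m["fy"],1])*d[v,u])
for n,u,v in(("tip1",220,195),("tip1",221,197),("tip1",219,193),("tip2",235,188),("tip2",234,186),("post",222,219),("post",222,222),("dial",270,210),("mark in",262,205),("fit",245,203)): print(n,np.round(W(u,v),1))
cv2.imwrite("pics/b.png",cv2.resize(p[120:270,150:350],None,fx=4,fy=4,interpolation=cv2.INTER_CUBIC))
```

```text
tip1 [ 499.9 -128.1  126.5]
tip1 [ 500.7 -126.1  118.7]
tip1 [ 496.4 -128.1  131.2]
tip2 [492.3 -70.4 109.8]
tip2 [494.7 -75.4 121.4]
post [ 551.6 -167.8  104.6]
post [ 555.5 -171.6   99.7]
dial [582.3 -27.7  60. ]
mark in [555.1 -31.   62.5]
fit [556.1 -93.4 112.6]
```

View pics/b.png

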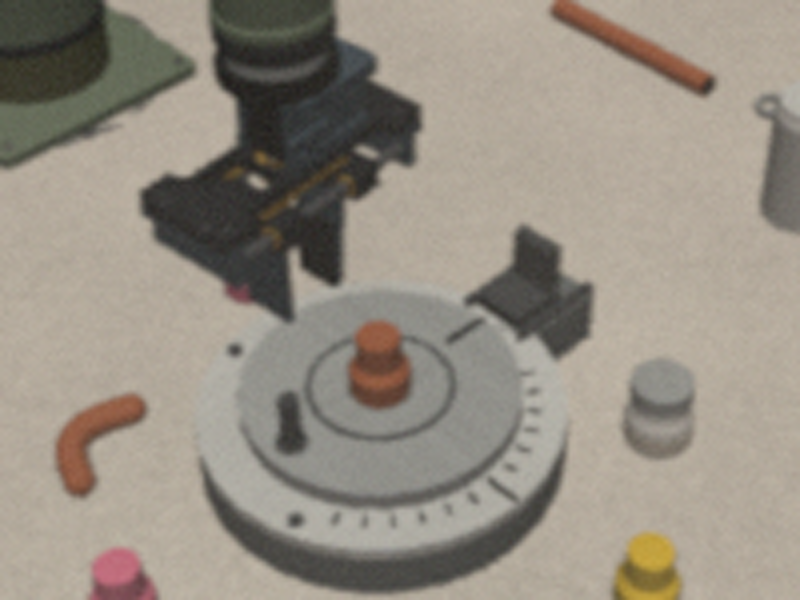

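Fingers hang clear behind the dial, with the lowest corners at crop (293,320) and (340,285). They may stand higher than reported, so I'll compute that.

Run:
```python
from h import *
for u in((223,199.7),(235,191)):
    for z in (76,90,100,105,110): print(u,z,np.round(ray("scene",u,z)[:2],1))
s=env.state();print({k:np.round(v,2).tolist() for k,v in s.items()})
```

```text
(223, 199.7) 76 [ 475.3 -101.1]
(223, 199.7) 90 [ 487.4 -110.3]
(223, 199.7) 100 [ 496.  -116.9]
(223, 199.7) 105 [ 500.3 -120.2]
(223, 199.7) 110 [ 504.6 -123.4]
(235, 191) 76 [472.1 -54.3]
(235, 191) 90 [484.2 -64.3]
(235, 191) 100 [492.8 -71.5]
(235, 191) 105 [497.1 -75.1]
(235, 191) 110 [501.5 -78.7]
{'time_s': 7.22, 'qpos': [-13.07, 16.64, 110.11, -0.01, 53.25, 71.5], 'qvel': [0.02, 0.06, 0.16, 0.01, 0.03, 0.04], 'effort': [0.01, -35.59, -19.16, 0.05, -0.06, -0.0], 'ee_pos': [478.47, -99.31, 89.86], 'ee_rot': [179.99, -0.0, 5.44], 'force': [0.56, 0.7, 0.07], 'torque': [0.04, 0.06, 0.0], 'gripper_force': 0.0, 'gripper_width': 37.84}
```

By image, the fingertips are near z = 100, not the 76 expected from the reported TCP, so they only brushed the top of the post. I'll raise, go back round and descend further, checking tip height by image.

{"name": "arm_command", "arguments": {"motion": [{"offset": [0, 0, -0.03], "spin": 0}, {"offset": [0, 0, -0.005], "spin": 0}, {"offset": [0.0008, 0.0109, 0], "spin": -0.148}, {"offset": [0.0008, 0.0109, 0], "spin": -0.148}, {"offset": [0.0008, 0.0109, 0], "spin": -0.148}]}}

```text
time_s: 7.85
ee_pos: [488.2, -130.4, 124.1]
ee_rot: [-180.0, 0.0, 31.2]
force: [0.1, 0.1, 0.8]
gripper_width: 38.1
gripper_force: 0.0
```

{"name": "arm_command", "arguments": {"motion": [{"offset": [0.0008, 0.0109, 0], "spin": -0.148}, {"offset": [0.0008, 0.0109, 0], "spin": -0.148}, {"offset": [0.0008, 0.0109, 0], "spin": -0.148}, {"offset": [0.0008, 0.0109, 0], "spin": -0.148}, {"offset": [0.0008, 0.0109, 0], "spin": -0.148}]}}

```text
time_s: 8.48
ee_pos: [530.6, -163.2, 124.0]
ee_rot: [-179.9, 0.0, 73.5]
force: [0.9, -0.2, 0.2]
gripper_width: 37.6
gripper_force: 0.0
```

{"name": "arm_command", "arguments": {"motion": [{"offset": [0.0008, 0.0109, 0], "spin": -0.148}, {"offset": [0.0008, 0.0109, 0], "spin": -0.148}, {"offset": [0, 0, 0], "spin": 0}]}}

```text
time_s: 8.85
ee_pos: [552.4, -166.2, 124.0]
ee_rot: [-179.9, -0.0, 90.1]
force: [-0.3, -0.4, 0.2]
gripper_width: 37.9
gripper_force: 0.0
```

Run:
```python
from h import *
p,d=env.grab_frame("scene")
for t,z in(("index_mark",62),("post_top",103)): pp("scene",t,z,1)
cv2.imwrite("pics/c.png",cv2.resize(p[150:270,170:330],None,fx=5,fy=5,interpolation=cv2.INTER_CUBIC))
```

```text
scene index_mark 0.55 [270.5 202.6] [564.4  -7.5]
scene post_top 0.67 [224.1 220.1] [ 556.9 -165.6]
```

View pics/c.png

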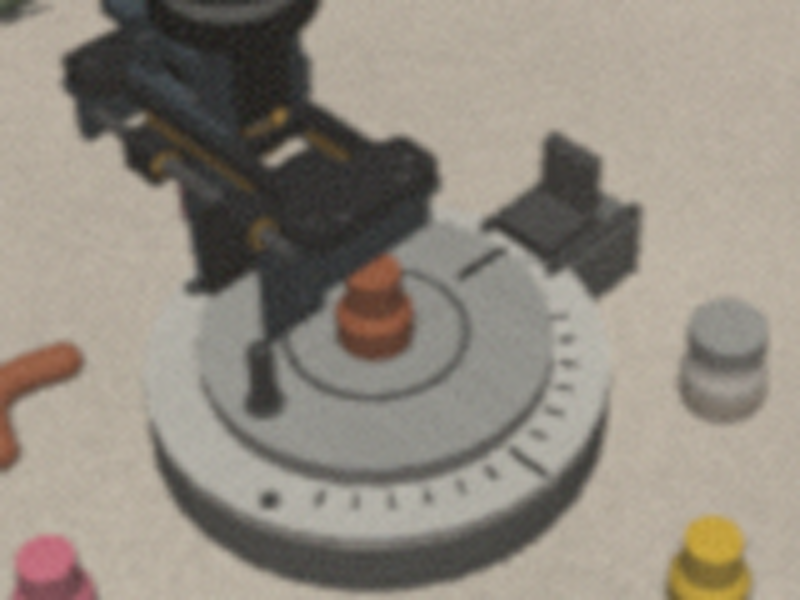

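The near fingertip's corner is at crop (262,340) and the far one's at (200,290). The post top is right below the near finger at crop (262,348). I'll work out the lateral offset before descending.

Run:
```python
from h import *
c=lambda x,y:(x/5+170-.4,y/5+150-.4)
for z in(110,125,130,135,140): print(z,[np.round(ray("scene",c(*q),z)[:2],1).tolist() for q in((262,340),(200,290),(433,207))])
print("post",np.round(ray("scene",c(262,347),103)[:2],1),"base",np.round(ray("scene",c(264,405),62)[:2],1),"idx",np.round(ray("scene",c(507,250),62)[:2],1),np.round(ray("scene",c(460,278),62)[:2],1))
```

```text
110 [[552.1, -167.8], [502.8, -166.8], [541.3, -38.9]]
125 [[564.1, -176.7], [515.8, -175.8], [553.5, -50.5]]
130 [[568.0, -179.7], [520.1, -178.7], [557.5, -54.4]]
135 [[572.0, -182.6], [524.4, -181.7], [561.6, -58.3]]
140 [[576.0, -185.6], [528.7, -184.7], [565.6, -62.1]]
post [ 550.3 -166.8] base [ 550.  -168.9] idx [557.    2.2] [554.5 -32. ]
```

{"name": "arm_command", "arguments": {"motion": [{"offset": [0, 0, 0.012], "spin": 0}, {"offset": [0, 0, 0.012], "spin": 0}, {"offset": [0, 0, 0.01], "spin": 0}, {"offset": [0, 0, 0.008], "spin": 0}, {"offset": [0, 0, 0], "spin": 0}]}}

```text
time_s: 9.62
ee_pos: [551.8, -166.0, 82.0]
ee_rot: [-179.9, -0.0, 90.2]
force: [0.6, -0.2, 0.2]
gripper_width: 38.5
gripper_force: 0.0
```

{"name": "arm_command", "arguments": {"motion": [{"offset": [0, 0, 0.003], "spin": 0}, {"offset": [0, 0, 0.003], "spin": 0}, {"offset": [0, 0, 0.003], "spin": 0}]}}

```text
time_s: 10.0
ee_pos: [552.4, -166.2, 73.9]
ee_rot: [180.0, 0.0, 90.2]
force: [0.5, 0.4, 0.4]
gripper_width: 37.9
gripper_force: 0.0
```

{"name": "arm_command", "arguments": {"motion": [{"offset": [0, 0, 0.003], "spin": 0}, {"offset": [0, 0, 0.003], "spin": 0}, {"offset": [0, 0, 0], "spin": 0}]}}

```text
time_s: 10.38
ee_pos: [552.1, -166.1, 67.6]
ee_rot: [-180.0, -0.0, 90.2]
force: [-0.9, 1.3, 0.4]
gripper_width: 38.0
gripper_force: 0.0
```

{"name": "arm_command", "arguments": {"motion": [{"offset": [0.0001, -0.0037, 0], "spin": 0.05}, {"offset": [0.0001, -0.0037, 0], "spin": 0.05}, {"offset": [0.0001, -0.0037, 0], "spin": 0.05}, {"offset": [0.0001, -0.0037, 0], "spin": 0.05}, {"offset": [0.0001, -0.0037, 0], "spin": 0.05}]}}

```text
time_s: 11.0
ee_pos: [534.9, -164.1, 68.1]
ee_rot: [179.9, -0.0, 75.8]
force: [2.7, -0.9, -2.2]
gripper_width: 37.8
gripper_force: 1.1
```

{"name": "arm_command", "arguments": {"motion": [{"offset": [0.0001, -0.0037, 0], "spin": 0.05}, {"offset": [0.0001, -0.0037, 0], "spin": 0.05}, {"offset": [0.0001, -0.0037, 0], "spin": 0.05}, {"offset": [0.0001, -0.0037, 0], "spin": 0.05}, {"offset": [0.0001, -0.0037, 0], "spin": 0.05}]}}

```text
time_s: 11.62
ee_pos: [517.9, -157.7, 68.1]
ee_rot: [179.8, -0.0, 61.5]
force: [2.7, -1.5, -1.6]
gripper_width: 38.0
gripper_force: 1.2
```

Run:
```python
from h import *
for c in("top","scene"):
    p,d=env.grab_frame(c)
    for t,z in(("index_mark",62),("post_top",103)): pp(c,t,z,1)
```

```text
top index_mark 0.72 [254.  171.4] [581.9   7.1]
scene index_mark 0.75 [276.1 205.5] [583.2  -4.9]
scene post_top 0.76 [217.4 213.4] [ 527.1 -162.1]
```

{"name": "arm_command", "arguments": {"motion": [{"offset": [0.0002, -0.0052, 0], "spin": 0.07}, {"offset": [0.0002, -0.0052, 0], "spin": 0.07}, {"offset": [0.0002, -0.0052, 0], "spin": 0.07}, {"offset": [0.0002, -0.0052, 0], "spin": 0.07}, {"offset": [0.0002, -0.0052, 0], "spin": 0.07}]}}

```text
time_s: 12.55
ee_pos: [497.1, -141.6, 68.1]
ee_rot: [179.9, -0.0, 41.4]
force: [0.2, -2.5, 0.4]
gripper_width: 37.9
gripper_force: 1.3
```

{"name": "arm_command", "arguments": {"motion": [{"offset": [0.0002, -0.0052, 0], "spin": 0.07}, {"offset": [0.0002, -0.0052, 0], "spin": 0.07}, {"offset": [0.0002, -0.0052, 0], "spin": 0.07}, {"offset": [0.0002, -0.0052, 0], "spin": 0.07}, {"offset": [0.0002, -0.0052, 0], "spin": 0.07}]}}

```text
time_s: 13.18
ee_pos: [483.3, -119.5, 68.1]
ee_rot: [179.9, -0.0, 21.4]
force: [1.1, -1.7, 1.0]
gripper_width: 38.1
gripper_force: 1.3
```

{"name": "arm_command", "arguments": {"motion": [{"offset": [0.0002, -0.0052, 0], "spin": 0.07}, {"offset": [0.0002, -0.0052, 0], "spin": 0.07}, {"offset": [0.0002, -0.0045, 0], "spin": 0.06}, {"offset": [0.0001, -0.003, 0], "spin": 0.04}, {"offset": [0, 0, 0], "spin": 0}]}}

```text
time_s: 13.8
ee_pos: [478.6, -101.5, 67.9]
ee_rot: [180.0, 0.0, 7.8]
force: [-0.3, -0.7, 0.5]
gripper_width: 38.3
gripper_force: 0.3
```

Run:
```python
from h import *
ims=[]
for c,(x,y) in(("top",(244,130)),("scene",(220,180))):
    p,d=env.grab_frame(c);cv2.imwrite(f"pics/d_{c}.png",p);ims.append(cv2.resize(p[y:y+90,x:x+80],None,fx=5,fy=5,interpolation=cv2.INTER_CUBIC))
    for t,z in(("index_mark",62),("target_line",62),("post_top",103)): pp(c,t,z,1)
cv2.imwrite("pics/d.png",np.hstack(ims))
```

```text
top index_mark 0.69 [273.7 157.4] [630.6 -58.1]
top target_line 0.69 [285.5 153.7] [643.9 -97.5]
scene index_mark 0.66 [277.2 234.1] [657.3 -78.6]
scene target_line 0.76 [272.2 233.3] [646.4 -85.6]
scene post_top 0.72 [222.5 194.8] [ 483.2 -107.3]
```

View pics/d.png

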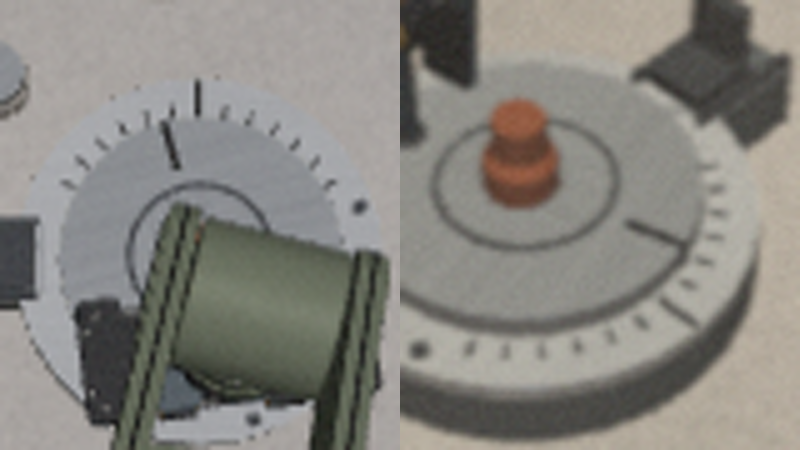

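The index outer end is at crop (166,124), left of the long line at (197,118), so about 15° remain. The fitting still stands. I'll write a precise line measurement.

```bash
cat > ang.py <<'E'
from h import *
A=np.array([551.,-93.2])
def ang(cam,pts,off,s=5,z=62):
    o=[]
    for q in pts:
        w=ray(cam,((q[0]+.5)/s-.5+off[0],(q[1]+.5)/s-.5+off[1]),z)[:2];d=w-A;o.append((np.round(w,1).tolist(),round(float(np.degrees(np.arctan2(d[1],d[0]))),1)))
    return o
E
python3 - <<'E'
from ang import *
T=(244,130);S=(220-80,180)
print(ang("top",[(166,124),(177,168)],T),ang("top",[(197,116)],T),ang("top",[(197,82)],T,z=50))
print(ang("scene",[(687,247),(628,223)],S),ang("scene",[(665,301)],S),ang("scene",[(665,301),(697,325)],S,z=45))
E
```

```text
[([641.0, -68.4], 15.4), ([611.2, -76.1], 15.8)] [([646.8, -89.1], 2.4)] [([672.6, -89.5], 1.7)]
[([644.8, -66.2], 16.0), ([611.5, -75.6], 16.2)] [([662.3, -100.6], -3.8)] [([652.1, -89.6], 2.0), ([674.6, -89.7], 1.6)]
```

{"name": "arm_command", "arguments": {"motion": [{"offset": [0.0001, -0.0045, 0], "spin": 0.06}, {"offset": [0.0001, -0.0045, 0], "spin": 0.06}, {"offset": [0.0001, -0.0045, 0], "spin": 0.06}, {"offset": [0.0001, -0.003, 0], "spin": 0.04}, {"offset": [0, 0, 0], "spin": 0}]}}

```text
time_s: 14.82
ee_pos: [478.3, -85.0, 67.8]
ee_rot: [180.0, 0.0, -4.8]
force: [0.3, -0.0, -0.6]
gripper_width: 37.9
gripper_force: 0.1
```

Run:
```python
from h import *
ims=[]
for c,(x,y) in(("top",(260,135)),("scene",(250,205))):
    p,d=env.grab_frame(c);ims.append(cv2.resize(p[y:y+50,x:x+50],None,fx=8,fy=8,interpolation=cv2.INTER_CUBIC))
cv2.imwrite("pics/e.png",np.hstack(ims))
```

```text
(no output)
```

View pics/e.png

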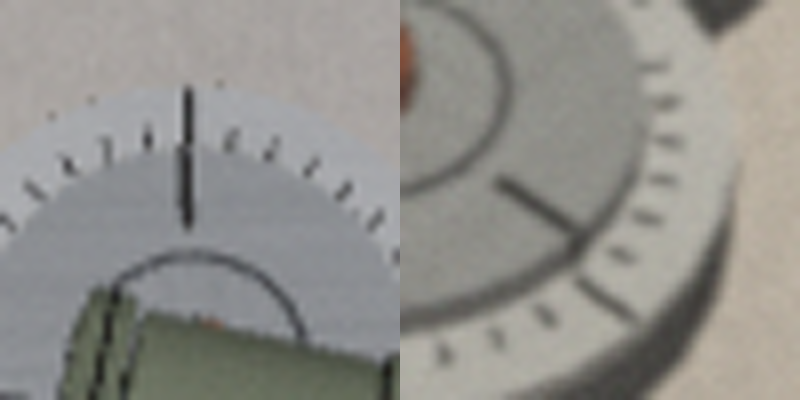

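The index runs from (184,150) to (188,226) and the long line from (188,88) to (188,145), so they are nearly lined up.

Run:
```python
from ang import *
T=(260,135);S=(250-50,205)
print(ang("top",[(184.5,150),(187.5,226)],T,8),ang("top",[(188.5,144),(188.5,88)],T,8,45))
print(ang("scene",[(582,238),(498,181)],S,8),ang("scene",[(577,280),(633,318)],S,8,45))
```

```text
[([645.0, -87.9], 3.2), ([612.7, -89.5], 3.4)] [([651.0, -90.5], 1.5), ([675.2, -90.2], 1.4)]
[([649.0, -87.9], 3.1), ([612.8, -89.3], 3.6)] [([649.9, -90.7], 1.5), ([673.4, -89.6], 1.7)]
```

{"name": "arm_command", "arguments": {"motion": [{"offset": [0, -0.0012, 0], "spin": 0.016}, {"offset": [0, -0.0012, 0], "spin": 0.016}, {"offset": [0, 0, 0], "spin": 0}]}}

```text
time_s: 15.3
ee_pos: [478.5, -82.8, 67.8]
ee_rot: [180.0, 0.0, -6.7]
force: [-0.6, -1.1, -1.0]
gripper_width: 38.0
gripper_force: 0.8
```

```bash
cat > dark.py <<'E'
# dark-line fit around predicted line segments in both cameras
from ang import *
def fit(cam,p,a0,r0,r1,z):
    m=env.camera_model(cam);R=Rotation.from_euler("xyz",m["rotation"],degrees=True).as_matrix();g=cv2.cvtColor(p,cv2.COLOR_BGR2GRAY).astype(np.float32)
    A_=np.arange(a0-7,a0+7.01,.1);r=np.linspace(r0,r1,15)
    aa,rr=np.meshgrid(np.radians(A_),r);X=np.stack([A[0]+rr*np.cos(aa),A[1]+rr*np.sin(aa),np.full_like(aa,z)],-1)
    c=(X-np.array(m["eye"]))@R
    u=c[...,0]/c[...,2]*m["fx"]+m["cx"];v=c[...,1]/c[...,2]*m["fy"]+m["cy"]
    s=cv2.remap(g,u.astype(np.float32),v.astype(np.float32),cv2.INTER_CUBIC)
    w=np.clip(np.median(s,1,keepdims=True)-15-s,0,None);return [round(float((x*A_).sum()/x.sum()),2) for x in (w[:5].sum(0),w[5:10].sum(0),w[10:].sum(0))]
def both():
    for c in("top","scene"):
        p,_=env.grab_frame(c);print(c,"idx",fit(c,p,1.5,66,91,62),"tgt",fit(c,p,1.5,103,119,45))
both()
E
python3 dark.py
```

```text
top idx [1.89, 1.67, 1.55] tgt [1.6, 1.54, 1.51]
scene idx [1.79, 1.85, 1.85] tgt [1.42, 1.36, 1.45]
```

{"name": "arm_command", "arguments": {"motion": [{"offset": [0, -0.0004, 0], "spin": 0.005}, {"offset": [0, 0, 0], "spin": 0}]}}

```text
time_s: 15.65
ee_pos: [478.5, -82.3, 67.8]
ee_rot: [180.0, 0.0, -7.0]
force: [-0.5, -1.9, -1.0]
gripper_width: 38.4
gripper_force: 0.9
```

{"name": "arm_command", "arguments": {"motion": [{"offset": [0, 0.004, 0], "spin": 0}, {"offset": [0, 0.004, 0], "spin": 0}, {"offset": [0, 0, -0.02], "spin": 0}, {"offset": [0, 0, -0.03], "spin": 0}, {"offset": [0, 0, -0.04], "spin": 0}]}}

```text
time_s: 16.27
ee_pos: [476.8, -90.2, 158.1]
ee_rot: [-180.0, 0.1, -7.0]
force: [1.0, 0.2, -0.8]
gripper_width: 38.1
gripper_force: 0.0
```

```bash
python3 dark.py
python3 - <<'E'
from h import *
for c in("top","scene"):
    p,d=env.grab_frame(c)
    pp(c,"brake_tab",96,1)
    if c=="scene": cv2.imwrite("pics/f.png",cv2.resize(p[130:250,190:350],None,fx=5,fy=5,interpolation=cv2.INTER_CUBIC))
E
```

```text
top idx [0.97, 1.28, 1.6] tgt [1.6, 1.55, 1.5]
scene idx [1.7, 1.46, 1.39] tgt [1.4, 1.36, 1.48]
top brake_tab 0.76 [232.9 181.7] [541.5  75.1]
scene brake_tab 0.57 [286.2 177.8] [549.8  70.2]
```

{"name": "arm_command", "arguments": {"motion": [{"offset": [0, 0, 0], "spin": -0.148}, {"offset": [0.0185, -0.049, 0], "spin": 0}, {"offset": [0.0185, -0.049, 0], "spin": 0}, {"offset": [0.0185, -0.049, 0], "spin": 0}, {"offset": [0.0185, -0.049, 0], "spin": 0}], "jaw": 0, "newtons": 5}}

```text
time_s: 17.2
ee_pos: [546.0, 109.0, 156.2]
ee_rot: [180.0, 0.2, 1.5]
force: [0.9, -0.1, 1.0]
gripper_width: 0.3
gripper_force: 0.0
```

{"name": "arm_command", "arguments": {"motion": [{"offset": [0, 0, 0.03], "spin": 0}, {"offset": [0, 0, 0.03], "spin": 0}, {"offset": [0, 0, 0.02], "spin": 0}, {"offset": [0, 0, 0.012], "spin": 0}, {"offset": [0, 0, 0.008], "spin": 0}]}}

```text
time_s: 17.82
ee_pos: [546.1, 107.5, 56.8]
ee_rot: [180.0, 0.1, 1.5]
force: [-0.5, 0.4, -0.2]
gripper_width: 0.5
gripper_force: 0.0
```

Run:
```python
from h import *
p,d=env.grab_frame("scene");cv2.imwrite("pics/g.png",cv2.resize(p[130:250,190:350],None,fx=5,fy=5,interpolation=cv2.INTER_CUBIC))
s=env.state();print(s["ee_pos"],s["force"],s["ee_rot"])
```

```text
[545.75958055 107.38562559  56.2589646 ] [-0.55198591 -0.36166937 -0.90261062] [1.79977895e+02 1.30206393e-01 1.47164002e+00]
```

View pics/g.png

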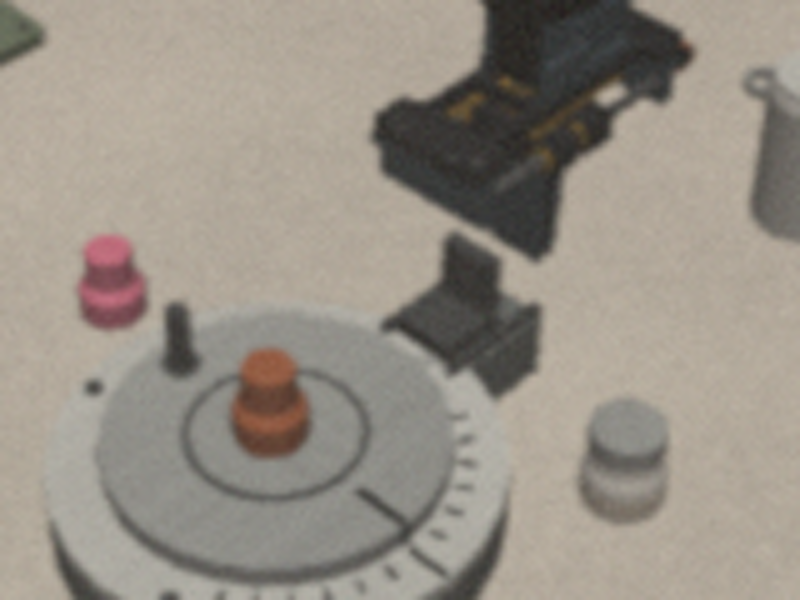

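The closed fingertip is just behind the tab, with its lower corner at crop (545,260). The index lines up with the long line and the fitting stands.

Run:
```python
from h import *
c=lambda x,y:(x/5+190-.4,y/5+130-.4)
for z in(45,60,70,80): print(z,[np.round(ray("scene",c(*q),z)[:2],1).tolist() for q in((545,261),(497,226))])
for q in((456,233),(499,263)): print(np.round(ray("scene",c(*q),96)[:2],1))
```

```text
45 [[548.5, 128.8], [506.3, 132.9]]
60 [[559.5, 115.0], [518.1, 119.0]]
70 [[566.8, 105.8], [526.0, 109.7]]
80 [[574.1, 96.5], [533.9, 100.4]]
[534.3  64.7]
[569.   62.5]
```

{"name": "arm_command", "arguments": {"motion": [{"offset": [0, 0.008, 0], "spin": 0}, {"offset": [0, 0.008, 0], "spin": 0}, {"offset": [0, 0.005, 0], "spin": 0}, {"offset": [0, 0.004, 0], "spin": 0}, {"offset": [0, 0.003, 0], "spin": 0}]}}

```text
time_s: 18.5
ee_pos: [547.3, 79.3, 58.0]
ee_rot: [180.0, -0.0, 1.5]
force: [-0.2, 0.3, 0.3]
gripper_width: 0.6
gripper_force: 0.0
```

{"name": "arm_command", "arguments": {"motion": [{"offset": [0, 0.003, 0], "spin": 0}, {"offset": [0, 0.003, 0], "spin": 0}, {"offset": [0, 0.003, 0], "spin": 0}]}}

```text
time_s: 18.88
ee_pos: [547.4, 70.8, 57.9]
ee_rot: [-180.0, -0.0, 1.5]
force: [-0.9, 2.3, 1.4]
gripper_width: 0.4
gripper_force: 1.4
```

{"name": "arm_command", "arguments": {"motion": [{"offset": [0, 0.002, 0], "spin": 0}, {"offset": [0, 0.002, 0], "spin": 0}, {"offset": [0, 0.002, 0], "spin": 0}]}}

```text
time_s: 19.25
ee_pos: [547.5, 64.5, 57.9]
ee_rot: [180.0, 0.0, 1.5]
force: [0.1, 3.1, 1.9]
gripper_width: 0.3
gripper_force: 1.4
```

Pushing steadily at about 3 N. I'll continue in small steps until the hard stop.

{"name": "arm_command", "arguments": {"motion": [{"offset": [0, 0.0015, 0], "spin": 0}, {"offset": [0, 0.0015, 0], "spin": 0}]}}

```text
time_s: 19.5
ee_pos: [547.6, 61.5, 57.9]
ee_rot: [180.0, 0.0, 1.5]
force: [-0.9, 1.9, 1.6]
gripper_width: 0.7
gripper_force: 1.4
```

{"name": "arm_command", "arguments": {"motion": [{"offset": [0, 0.001, 0], "spin": 0}, {"offset": [0, 0.001, 0], "spin": 0}]}}

```text
time_s: 19.75
ee_pos: [547.7, 59.9, 57.9]
ee_rot: [-180.0, 0.0, 1.5]
force: [-1.3, 5.0, 2.2]
gripper_width: 0.3
gripper_force: 2.8
```

{"name": "arm_command", "arguments": {"motion": [{"offset": [0, 0.001, 0], "spin": 0}, {"offset": [0, 0.0005, 0], "spin": 0}]}}

```text
time_s: 20.0
ee_pos: [547.7, 59.8, 57.9]
ee_rot: [-179.8, -0.0, 1.4]
force: [-1.4, 8.8, 2.2]
gripper_width: 0.2
gripper_force: 4.9
```

{"name": "arm_command", "arguments": {"motion": [{"offset": [0, 0.001, 0], "spin": 0}, {"offset": [0, 0, 0], "spin": 0}]}}

```text
time_s: 20.25
ee_pos: [547.7, 59.8, 58.0]
ee_rot: [-179.7, -0.0, 1.4]
force: [-1.5, 11.9, 2.1]
gripper_width: 0.7
gripper_force: 6.1
```

{"name": "arm_command", "arguments": {"motion": [{"offset": [0, -0.006, 0], "spin": 0}, {"offset": [0, -0.012, 0], "spin": 0}, {"offset": [0, -0.015, 0], "spin": 0}, {"offset": [0, 0, -0.04], "spin": 0}, {"offset": [0, 0, -0.05], "spin": 0}]}}

```text
time_s: 20.88
ee_pos: [546.0, 90.7, 147.7]
ee_rot: [180.0, 0.2, 1.5]
force: [1.0, -0.6, 1.1]
gripper_width: 0.4
gripper_force: 0.0
```

```bash
python3 dark.py
python3 - <<'E'
from h import *
p,d=env.grab_frame("scene");cv2.imwrite("pics/h.png",cv2.resize(p[130:250,190:350],None,fx=5,fy=5,interpolation=cv2.INTER_CUBIC))
E
```

```text
top idx [1.03, 1.31, 1.58] tgt [1.6, 1.54, 1.5]
scene idx [1.74, 1.48, 1.42] tgt [1.42, 1.36, 1.48]
```

View pics/h.png

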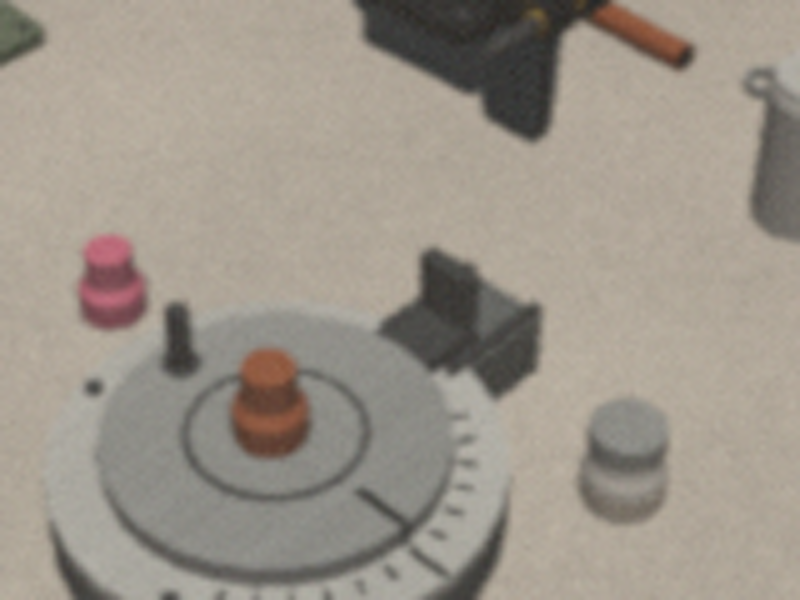

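The tab has moved in from about (470,265) to (448,290), the index still lines up with the long line at about (410,535), the fitting stands and the arm is clear. I'm handing in.

```bash
python3 -c "
from workcell import env
print(env.job_done())"
```

```text
the job is handed in; nothing more can be done
None
```

The dial's index mark is lined up with the long line to within about 0.3° by camera, the brake is pushed home to its hard stop, the fitting is still standing on the dial, and the job is handed in; no verdict came back.

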